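Load a painted pulley carrier onto the sloped drying rail

ROBOT

A 6-joint arm with a two-finger parallel gripper is mounted at the origin on the work surface. World frame = base frame: x ahead of the robot, y to its left, z up, the work surface at z = 0. Lengths are in m, angles in rad, forces in N, time in s.
With the tool pointing down it reaches from about 0.35 to 0.95 m from the base axis. Payload 17.4 kg.
Tool frame: the origin (TCP) lies at the very end of the fingers, on their centre line; the grasp point (between the pads) lies 19 mm behind it; z points along the fingers, y is the line along which they close (so a half turn about z gives the same grasp; the last joint's range is limited). The gripper opens to 93 mm and grips with 3 to 60 N. Pads are 15 mm wide; open, the fingers measure 128 mm over their backs; the gripper's body (75 mm by 188 mm) begins 65 mm behind the grasp point.
Start: joints at [1.189, 0.116, 1.442, -0, 1.584, -0.038], TCP at [0.228, 0.636, 0.219] pointing down, gripper open.
Joint ranges: [-2.83, 2.83], [-0.83, 2.19], [0.07, 2.5], [-1.14, 4.28], [0.01, 3], [-2.97, 2.97]. Speed limits (rad/s): [1.89, 1.89, 2.22, 3.14, 3.14, 3.14].

INTERFACE

Orientations are given as [roll, pitch, yaw] about the fixed x, y, z axes, in that order (R = Rz(yaw) Ry(pitch) Rx(roll)).
In Python, from bench import arm gives the robot as it stands. The module is installed in compiled form; this text tells all that it offers.
- The arm moves only by the tool servo_tool, never from a script. Its argument "targets" is a list of rows, each a list of 7 numbers: the shift along the tool's x, y, z in cm, then the turn, a rotation vector about the tool's x, y, z in units of 6 degrees (1.0 is 6 degrees), then the opening, from 0 (shut) to 1 (fully open). In form: [[x, y, z, ax, ay, az, fingers], ...]. A call has exactly 10 rows; each row shifts and turns the commanded pose from where the row before left it, along the tool's axes as they then stand; what a row does not reach is not made up. A row lasts 1/12 s, in which the tool goes at most 41.7 mm and 7.16 degrees, less where a joint would pass 70% of its speed; a pose out of reach is approached as far as the arm can. A call is refused whole if a number of a shift passes 4.17 or a number of a turn 1, either way. A call with a gripper value outside its range is refused whole. The fingers move at their own pace and stop on an object; "squeeze" is the grip in N (left out, the last holds). Time passes only in rows, so rows that do not move let the fingers close, or fill a call up. It gives the time, the measured TCP pose, the force, the opening and the grip force at its end, in the units of the state.
- arm.observe(): the state, without advancing time (a new reading comes with each control period).
- arm.snapshot(name): name is "scene" or "top"; returns a dict with "image" (480x640x3 uint8, red, green, blue), "fx", "fy", "cx", "cy" (pixels), "world_from_camera" (4x4, takes a point from camera to world coordinates). Camera axes: x right, y down, z forward; pixel columns grow to the right and rows downward; lengths in m; the calibration is good to about 2 mm. A picture is of the moment at which its call begins. There is no depth.
- arm.sign_off(): hands the job in; it is judged then, once.
Trained networks look in the newest picture that a camera, given by its name, has taken for a name from the list of things; names that differ only in an ending like _2 or _b are one class to them, and where a whole thing is asked for, a point or a joint stands for the part that bears it (a point fixed in the world has none). Each returns a list of dicts, best first, with "score" (0 to 1); they miss things now and then, are a little off and sometimes report something else, mostly with a low value. They report only what shows in the picture. A call takes as long as a camera call.
- arm.spot_in(camera, target): "position" ([row, column] in pixels, amid what is visible of it).
- arm.trace(camera, target): "region" (480x640 bool, what is visible of it) and "position" ([row, column] in pixels, amid what is visible of it).
- arm.mark_of(camera, target): "position" ([row, column] in pixels: a listed point, or the origin of a listed thing).
The state is a dict: "t": time; "qpos": joint angles; "joint_vel": joint speeds; "joint_efforts": joint torques, N m; "tcp_pos": TCP position; "tool_rot": TCP orientation; "force": force on the tool from outside, world axes, zero at the start; "ft_torque": the same for the moment, N m; "width": finger opening in m; "grip_force": force on a finger pad.
Only numpy, scipy, OpenCV 4.12 (cv2) and the standard library are available. Lean on these libraries where they do the work, as an engineer would, in place of code of your own. Each camera call takes 0.05 s, during which the arm holds its last target. There are 200 camera calls.

TASK

Take the roller carrier with the red pulley by its yellow grip and hook it onto the sloped rail above the orange catch; the tube's height setting is only roughly known, so feel for it. Still holding it in line with the tube, both wheels on it, bed it in with a push of about 10 N for a second, never loading rail or catch with over 25 N while you hold it. Keeping it down on the tube, push it downhill past the sprung catch, then let go at once, well before the red stop, so that it rolls by itself to the stop and rests there, leaving the spray can, the grease jar and the wrench where they are.

Things in the scene. Friction and masses are not known exactly. Their poses are not given: they have to be found in the camera images.
- rail: Blue stand of the gravity rail, two posts at y = +-235 mm. Origin on the bench midway, z up. The rigid 12 mm steel tube lies over the y axis, climbing to +y at 8 degrees: axis height = 190 mm + 0.1405 y nominal. The tube, with stop and catch, is clamped up to 9 mm higher or lower than that, differently each time and NOT shown by these poses: feel for it. Post tops 15 to 33 mm above the tube's axis
- rail_load (a point): Point of the stand where, at nominal height, the top of the tube is in the middle of the loading zone (yellow bands, rail y = 70 to 110 mm), 90 mm uphill of the catch; the true tube is up to 9 mm above or below it
- rail_stop (a point): Face of the red rubber stop near the low end (downhill is -y), rail y = -198 mm, at its nominal height, 20 mm above the tube's axis. A carrier resting on the stop has its axle point at about rail y = -150 mm; in the last 60 mm before that it must roll untouched
- carrier: Loose roller carrier, 0.34 to 0.6 kg, 76 x 90 x 204 mm, standing on its foot plate. Origin at the centre of the foot's underside, z up, y its direction of travel. A back plate (x = -36 to -30 mm) joins foot and head; the throat between, z = 42 (hub of the red pulley) to 112 mm, opens to +x. It hangs on the rail with its axes along the rail's, tilted 8 degrees like the tube
- carrier_axle (a point): Point midway between the two axles, 130 mm above the foot. White wheels at carrier y = +-30 mm, tread radius 14 mm, black flanges of 18 mm radius, 16 mm apart. On the tube this point is over the tube's axis, 20 mm from it square to the tube. The wheels drag a little: let go on the slope it runs at up to about 0.3 m/s
- carrier_grip (a point): Point in the yellow grip, a fin on top of the carrier, 14 mm thick (carrier x), 44 mm long (y), from z = 156 to 204 mm above the foot; this point is at z = 188 mm. Take it from above, fingers closing along carrier x
- catch (a joint): Sprung orange catch finger at rail y = 0, 30 mm to the +x side, top 24 mm above the tube's axis: 0 rad upright, swings downhill to 1.4 rad. A brass stud (carrier y = 0, z = 130 mm, out to x = 38 mm) meets it with the axle point about 8 mm uphill of rail y = 0 and is past it 25 mm downhill of that. It resists with 4 to 9 N, and finally lifts the carrier with up to 8 N; weight alone cannot pass
- spray_can: Bystander: blue spray can, 64 mm diameter, 190 mm tall; origin at the centre of its underside
- grease_jar: Bystander: orange jar with black cap, 72 mm diameter, 80 mm tall; origin at the centre of its underside
- wrench: Bystander: steel wrench, about 200 mm long, lying on the bench to the right of the rail

How it is judged:
On the way, in this order (a step that is already met when the one before it is completed fails the run):
1. the carrier is lifted clear of the bench in the fingers (contact force between the fingers and carrier above 0.5 N and distance of carrier_axle from where it was at the start of the episode above 0.04 m), for 0.1 s.
2. held in the fingers, hooked on the rail above the catch and in line with it, the carrier is bedded in: it bears on the rail with more than 10 N (3.3 to 5.8 N of it is its weight) for 0.4 s (contact force between the fingers and carrier above 0.5 N and contact force between carrier and rail above 10 N and y of carrier_axle in the frame of rail above 0.02 m and x of carrier_axle in the frame of rail between -0.005 and 0.005 m and angle between carrier's own z axis and vertical between 0.08 and 0.2 rad and angle between the y axis of carrier and the y axis of rail, either way round below 0.2 rad and value of joint catch below 0.1 rad), for 0.4 s.
3. the carrier pushes the catch over on its way down the rail (value of joint catch above 0.4 rad and contact force between carrier and rail above 0.5 N and x of carrier_axle in the frame of rail between -0.006 and 0.006 m).
4. let go, it rolls on by itself (contact force between the fingers and carrier below 0.1 N and y of carrier_axle in the frame of rail below -0.09 m and value of joint catch below 0.1 rad).
At the end, for the whole second after the job is handed in: The carrier hangs still on the tube by its wheels, against the red stop (within 7 mm), released; the catch is upright again; the can, jar and wrench are within 20 mm of where they stood (y of carrier_axle in the frame of rail between -0.16 and -0.143 m and x of carrier_axle in the frame of rail between -0.006 and 0.006 m and z of carrier_axle in the frame of rail above 0.172 m and angle between carrier's own z axis and vertical below 0.25 rad and linear speed of carrier below 0.02 m/s and value of joint catch below 0.1 rad and contact force between the fingers and carrier below 0.1 N); the robot touches nothing.
It fails at once if the held carrier bears on the rail or catch with more than 25 N (contact force between the fingers and carrier above 0.5 N and contact force between carrier and rail above 25 N).
It fails at once if the carrier is held or pushed by the fingers in the last 60 mm before the stop (contact force between the fingers and carrier above 0.5 N and y of carrier_axle in the frame of rail below -0.09 m and horizontal distance between carrier_axle and rail_stop below 0.11 m).
It fails at once if the carrier is tipped over (angle between carrier's own z axis and vertical above 0.7 rad).
It fails at once if the spray can, the grease jar or the wrench is moved by more than 20 mm (distance of any of spray_can, grease_jar, wrench from where it was at the start of the episode above 0.02 m).
It also fails if it takes over 72 s, if anything falls off the work surface, if the arm or the gripper's body presses on something with over 40 N, if the wrist force passes 120 N, or if a joint passes its speed limit or range.

## Working session

There is one attempt and no reset: what is moved stays moved. The work goes in short steps, Python scripts to look and compute and a tool call to move; the robot and the scene stay as the last step left them, time stands still between calls to the robot, and variables do not carry over. Pictures are saved under pics/ and viewed, at most 10 in all, crops included, and the job is handed in when it is done.

Besides the shell and the picture viewer there is one more tool, called after ">>>" as a command line: name --pt "numbers of a row" for each row, then --argument value for the rest. servo_tool: Moves the arm, as the interface text tells. Its arguments: {"type":"object","properties":{"targets":{"type":"array","items":{"type":"array","items":{"type":"number"}}},"squeeze":{"type":"number"}},"required":["targets"]}

```bash
mkdir -p pics
cat > h.py <<'E'
import numpy as np, cv2
from bench import arm
from scipy.spatial.transform import Rotation as R
def ray(s,rc):
    T=np.array(s["world_from_camera"]);r,c=rc
    d=T[:3,:3]@np.array([(c-s["cx"])/s["fx"],(r-s["cy"])/s["fy"],1]);return T[:3,3],d/np.linalg.norm(d)
def atz(s,rc,z):
    o,d=ray(s,rc);return o+d*(z-o[2])/d[2]
def proj(s,p):
    T=np.linalg.inv(np.array(s["world_from_camera"]));q=T[:3,:3]@np.array(p)+T[:3,3]
    return s["fx"]*q[0]/q[2]+s["cx"], s["fy"]*q[1]/q[2]+s["cy"]
def tri(a,b):
    (o1,d1),(o2,d2)=a,b
    A=np.stack([d1,-d2],1);t=np.linalg.lstsq(A,o2-o1,rcond=None)[0]
    p,q=o1+d1*t[0],o2+d2*t[1];return (p+q)/2,np.linalg.norm(p-q)
E
cat > look.py <<'E'
from h import *
np.set_printoptions(precision=4,suppress=True)
S={n:arm.snapshot(n) for n in("scene","top")}
for n in S: cv2.imwrite(f"pics/{n}0.png",S[n]["image"][:,:,::-1]);print(n,np.array(S[n]["world_from_camera"])[:3,3],S[n]["fx"])
for t in ["rail","rail_load","rail_stop","carrier","carrier_axle","carrier_grip","catch","spray_can","grease_jar","wrench"]:
    m={n:arm.mark_of(n,t)[:2] for n in S}
    print(t,{n:[(np.round(x["position"],1),round(x["score"],2)) for x in m[n]] for n in m})
    if m["scene"] and m["top"]: print("   ",*tri(ray(S["scene"],m["scene"][0]["position"]),ray(S["top"],m["top"][0]["position"])))
o=arm.observe();print(o)
E
python3 look.py
```

```text
scene [1.0018 0.693  1.5138] 614.62839570848
top [ 0.3844 -0.0282  1.7302] 615.9328595340941
rail {'scene': [], 'top': []}
rail_load {'scene': [(array([257.2, 317.5]), 0.61)], 'top': [(array([208.3, 272.8]), 0.74)]}
    [0.6028 0.0589 0.2193] 0.0018443777682552952
rail_stop {'scene': [], 'top': [(array([213.6, 384.7]), 0.75)]}
carrier {'scene': [(array([235.5, 342.8]), 0.72)], 'top': [(array([280.1, 325.9]), 0.64)]}
    [ 0.4299 -0.0759 -0.0086] 0.000659751069568491
carrier_axle {'scene': [(array([210.6, 345.2]), 0.8)], 'top': [(array([280.7, 325.2]), 0.91)]}
    [ 0.4273 -0.0724  0.1218] 0.0067401551285224
carrier_grip {'scene': [(array([198.5, 344. ]), 0.7)], 'top': [(array([274.2, 326.6]), 0.56)]}
    [ 0.4391 -0.0722  0.1885] 0.00038256243755975197Traceback (most recent call last):
  File "look.py", line 6, in <module>
    m={n:arm.mark_of(n,t)[:2] for n in S}
         ~~~~~~~~~~~^^^^^
ValueError: it knows: carrier, carrier_axle, carrier_grip, grease_jar, rail, rail_load, rail_stop, spray_can, wrench
```

View images.

```bash
sed -i 's/"catch",//' look.py; python3 look.py | tail -22
```

```text
scene [1.0018 0.693  1.5138] 614.62839570848
top [ 0.3844 -0.0282  1.7302] 615.9328595340941
rail {'scene': [(array([353.2, 418.5]), 0.68)], 'top': []}
rail_load {'scene': [(array([258.7, 316.6]), 0.96)], 'top': []}
rail_stop {'scene': [(array([180.9, 268.5]), 0.79)], 'top': [(array([215.5, 385.7]), 0.61)]}
    [ 0.5834 -0.2235  0.193 ] 0.0012269458156597256
carrier {'scene': [(array([178.7, 266.9]), 0.45)], 'top': [(array([276.5, 325.2]), 0.87)]}
    [ 0.5226 -0.1139  0.289 ] 0.2076979276645675
carrier_axle {'scene': [(array([209.4, 343.5]), 0.97)], 'top': [(array([276.7, 323.6]), 0.87)]}
    [ 0.4371 -0.0679  0.1407] 0.006293432521954581
carrier_grip {'scene': [(array([200.8, 345.8]), 0.91)], 'top': [(array([275.9, 328. ]), 0.71), (array([269.5, 176.5]), 0.33)]}
    [ 0.4336 -0.0747  0.1716] 0.004961252960316108
spray_can {'scene': [(array([352.8, 419. ]), 0.67)], 'top': []}
grease_jar {'scene': [(array([189.9, 312.3]), 0.57)], 'top': [(array([284.9, 388.5]), 0.76)]}
    [ 0.4182 -0.2551 -0.0027] 0.013495549565835317
wrench {'scene': [(array([172.3, 254.2]), 0.74)], 'top': [(array([240.9, 447.8]), 0.58)]}
    [ 0.5358 -0.4272 -0.0251] 0.00021181253669820443
{'t': 1.7, 'qpos': array([ 1.1892,  0.116 ,  1.4416,  0.    ,  1.584 , -0.0378]), 'joint_vel': array([-0.0003,  0.001 ,  0.0009,  0.0004,  0.0024,  0.0005]), 'joint_efforts': array([  0.0009, -72.1026, -62.273 ,   0.0779,   0.019 ,  -0.0001]), 'tcp_pos': array([0.2275, 0.6355, 0.2187]), 'tool_rot': array([ 3.1416, -0.    ,  2.7978]), 'force': array([-0.3361,  0.1577, -0.0737]), 'ft_torque': array([-0.0392, -0.0402, -0.0344]), 'grip_force': 0.0, 'width': 0.09289880400260064}
```

View pics/top0.png

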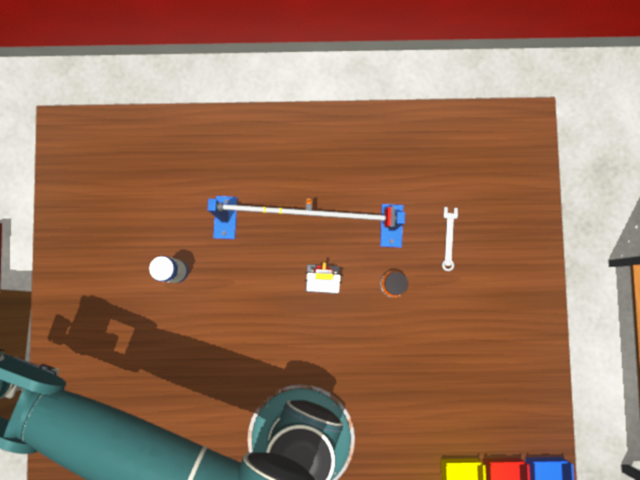

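View pics/scene0.png

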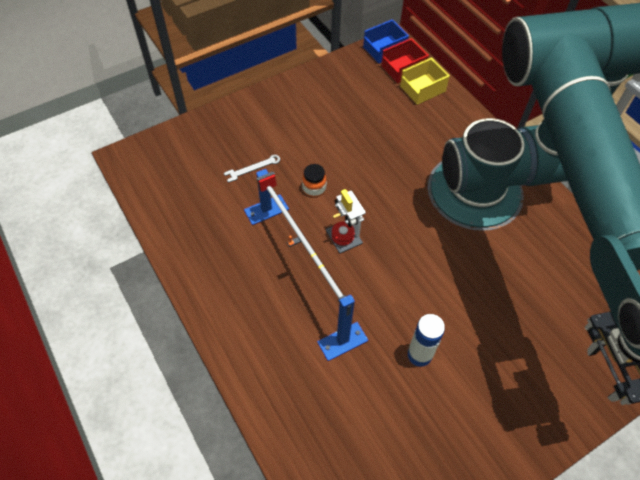

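Run:
```python
import cv2,numpy as np
a=cv2.imread("pics/top0.png")[190:300,200:412];b=cv2.imread("pics/scene0.png")[160:365,215:385]
a=cv2.resize(a,None,fx=2.3,fy=2.3,interpolation=cv2.INTER_CUBIC);b=cv2.resize(b,None,fx=2.9,fy=2.9,interpolation=cv2.INTER_CUBIC)
a2=cv2.resize(cv2.imread("pics/top0.png")[250:300,300:350],(290,290),interpolation=cv2.INTER_CUBIC)
c=np.zeros((594,800,3),np.uint8);c[:253,:487]=a[:,:487];c[260:550,:290]=a2;c[:594,800-310:]=b[:594,:][:, -310-90:-90]
cv2.imwrite("pics/crop1.png",c)
```

```text
(no output)
```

View pics/crop1.png

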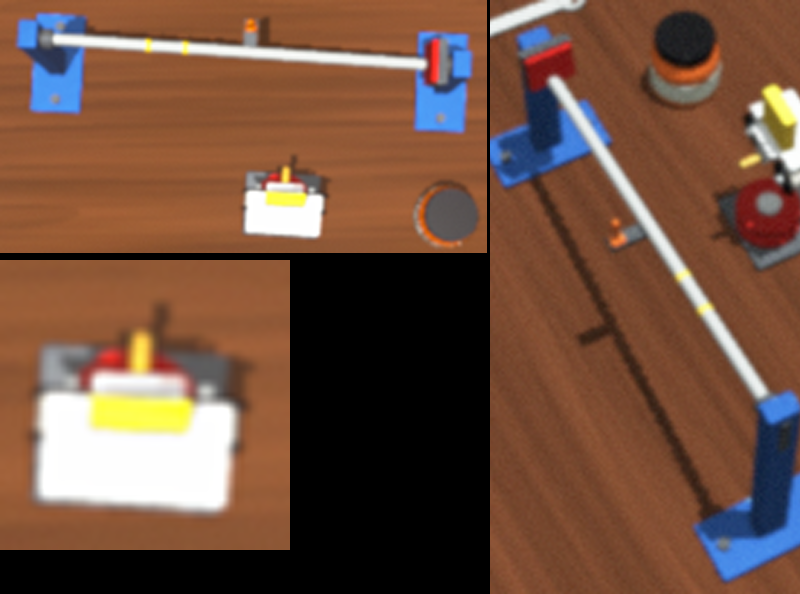

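```bash
cat > rail.py <<'E'
from h import *
np.set_printoptions(precision=4,suppress=True)
def sat(im): return im.max(2).astype(float)-im.min(2)
S={n:{} for n in("top","scene")}
from bench import arm
for n in S: S[n]=arm.snapshot(n)
def fitline(im,p,q,w=6):
    p,q=np.array(p,float),np.array(q,float);L=np.linalg.norm(q-p);u=(q-p)/L;nrm=np.array([-u[1],u[0]])
    v=np.arange(-w,w+.01,.2);pts=[]
    g=im.min(2).astype(np.float32)  # white-> high min
    for s in np.arange(0,L,2):
        X=p+u*s+v[:,None]*nrm
        I=cv2.remap(g,X[:,0].astype(np.float32)[None],X[:,1].astype(np.float32)[None],cv2.INTER_LINEAR)[0]
        b=np.median(I);h=(I>b+(I.max()-b)*.5)&(I.max()-b>60)
        if h.any() and 1.5<h.sum()*.2<8: pts.append(np.r_[p+u*s+nrm*v[h].mean(),h.sum()*.2])
    pts=np.array(pts);l=cv2.fitLine(pts[:,:2].astype(np.float32),cv2.DIST_HUBER,0,.01,.01).ravel()
    r=(pts[:,:2]-l[2:])@np.array([-l[1],l[0]])
    print(len(pts),"rms",r.std(),"width",pts[:,2].mean());return l
lt=fitline(S["top"]["image"],(230,208),(380,216));ls=fitline(S["scene"]["image"],(275,192),(338,292))
N=[];D=[]
for n,l in(("top",lt),("scene",ls)):
    o,d1=ray(S[n],(l[3],l[2]));_,d2=ray(S[n],(l[3]+40*l[1],l[2]+40*l[0]));nn=np.cross(d1,d2);nn/=np.linalg.norm(nn);N.append(nn);D.append(nn@o)
d=np.cross(*N);d/=np.linalg.norm(d);d*=np.sign(d[1])
p=np.linalg.solve(np.array([*N,d]),[*D,0.0*d[1]+0.6*d[0]+.2*d[2]])
print("dir",d,"yaw deg",np.degrees(np.arctan2(-d[0],d[1])),"slope",np.degrees(np.arcsin(d[2])),"pt",p)
# yellow bands
for n in S:
    im=S[n]["image"].astype(float);yl=((im[...,0]>150)&(im[...,1]>130)&(im[...,2]<im[...,1]*.75)).astype(np.uint8)
    k,lab,st,c=cv2.connectedComponentsWithStats(yl)
    for i in range(1,k):
        if st[i,4]>=2 and 150<c[i,1]<320 and 230<c[i,0]<380:
            q,e=tri(ray(S[n],c[i][::-1]),(p,d));print(n,c[i],st[i],"on tube",q,e)
np.save("rail.npy",np.array([p,d]))
# fin
im=S["top"]["image"].astype(float);yl=((im[...,0]>200)&(im[...,1]>190)&(im[...,2]<120)).astype(np.uint8);yl[:,:300]=0;yl[:,350:]=0;yl[:250]=0;yl[300:]=0
r=cv2.minAreaRect(np.argwhere(yl)[:,::-1].astype(np.float32));print("fin rect",r,"z.20",atz(S["top"],r[0][::-1],.2))
m=((im.min(2)>200)|(yl>0)).astype(np.uint8);m[:,:300]=0;m[:,350:]=0;m[:260]=0;m[300:]=0
r=cv2.minAreaRect(np.argwhere(m)[:,::-1].astype(np.float32));print("head rect",r)
E
python3 rail.py
```

```text
76 rms 0.07393756598452127 width 4.1236842105263145
60 rms 0.046664911836466975 width 4.026666666666666
dir [0.0666 0.9883 0.1371] yaw deg -3.852784997407092 slope 7.879251360868919 pt [0.5982 0.001  0.1935]
top [308.5 199. ] [308 199   2   1   2] on tube [ 0.6126 -0.029   0.1921] 0.03335458783966231
top [308.2 202.6] [307 202   3   2   5] on tube [ 0.6082 -0.0285  0.1914] 0.024270557320234216
top [263.9444 209.6667] [262 207   4   6  18] on tube [0.6031 0.0813 0.2045] 0.0009876215346347715
top [280.2353 210.3529] [279 208   4   6  17] on tube [0.6009 0.0409 0.199 ] 4.476271470870727e-05
top [323.7083 265.8333] [322 262   4   8  24] on tube [ 0.5269 -0.0708  0.1795] 0.13262792698268772
top [323.9099 276.009 ] [315 273  19   7 111] on tube [ 0.514  -0.0715  0.1799] 0.158181081999353
scene [346.55 196.53] [341 189  12  21 100] on tube [ 0.5252 -0.0404  0.2176] 0.15242707269385883
scene [348.5 211. ] [348 211   2   1   2] on tube [ 0.5357 -0.0027  0.2184] 0.1343135270147541
scene [336.375  214.9167] [333 213   8   5  24] on tube [ 0.5483 -0.0172  0.2094] 0.1040151376801947
scene [292.3333 241.6667] [292 241   2   2   3] on tube [ 0.6088 -0.0301  0.1858] 0.026369985021079758
scene [313.1667 254.4167] [311 253   6   4  12] on tube [0.6006 0.037  0.1985] 0.00010069443600023914
scene [320.6429 265.8571] [318 264   6   5  14] on tube [0.6034 0.0768 0.204 ] 0.0002748478494849848
fin rect ((325.0973205566406, 273.7181396484375), (14.582328796386719, 16.302715301513672), 34.99202346801758) z.20 [ 0.4401 -0.0683  0.2   ]
head rect ((323.01751708984375, 277.2198486328125), (32.374332427978516, 28.506877899169922), 3.5763344764709473)
```

```bash
cat > plan.py <<'E'
from h import *
import sys
def pose(o): return np.array(o["tcp_pos"]),R.from_euler("xyz",o["tool_rot"]).as_matrix()
def plan(p0,R0,p1,R1,n,g,ease=False):
    """rows from pose 0 to pose 1"""
    rv=R.from_matrix(R0.T@R1).as_rotvec();p,Q=p0.copy(),R0.copy();rows=[]
    for i in range(1,n+1):
        f=i/n
        if ease: f=f*f*(3-2*f)
        t=p0+(p1-p0)*f;Rt=R0@R.from_rotvec(rv*f).as_matrix()
        s=np.round(Q.T@(t-p)*100,2);w=np.round(np.degrees(R.from_matrix(Q.T@Rt).as_rotvec())/6,2)
        p=p+Q@s/100;Q=Q@R.from_rotvec(np.radians(w*6)).as_matrix();rows.append([*map(float,s),*map(float,w),g])
    for k in range(0,n,10): print("[" + ",".join("["+",".join(f"{x:g}" for x in r)+"]" for r in rows[k:k+10])+"]")
    return p,Q
YAW=np.radians(-3.75)
def Rtool(tilt=0.,yaw=YAW): # tool y = rail x, tool x = rail y, tilted up by tilt deg
    return R.from_euler("z",yaw).as_matrix()@R.from_euler("x",np.radians(tilt)).as_matrix()@np.array([[0,1,0],[1,0,0],[0,0,-1.]])
E
python3 - <<'E'
from plan import *
np.set_printoptions(precision=4,suppress=True)
S={n:arm.snapshot(n) for n in("top","scene")};C={}
for n in S:
    im=S[n]["image"].astype(float);yl=((im[...,0]>150)&(im[...,1]>130)&(im[...,2]<im[...,1]*.75)).astype(np.uint8)
    k,lab,st,c=cv2.connectedComponentsWithStats(yl);i=1+np.argmax([st[i,4]*(250>c[i,1]>185 if n=="scene" else c[i,1]>265)*(300<c[i,0]<360) for i in range(1,k)])
    C[n]=c[i];print(n,st[i],c[i],cv2.minAreaRect(np.argwhere(lab==i)[:,::-1].astype(np.float32)))
    if n=="top":
        P=np.argwhere(lab==i).astype(float);top=[(min(r for r,cc in P if cc==col),col) for col in set(P[:,1])];top=np.array(top)
        W=np.array([atz(S[n],x,.2) for x in P])
        print("mean top",W.mean(0),"x",W[:,0].min(),W[:,0].max(),"y",W[:,1].min(),W[:,1].max(),"pca",np.linalg.eigh(np.cov(W[:,:2].T)))
print("tri",tri(ray(S["top"],C["top"][::-1]),ray(S["scene"],C["scene"][::-1])))
im=S["top"]["image"];m=(im.min(2)>190).astype(np.uint8);m[:,:300]=0;m[:,350:]=0;m[:260]=0;m[300:]=0
ct=max(cv2.findContours(m,cv2.RETR_EXTERNAL,cv2.CHAIN_APPROX_NONE)[0],key=cv2.contourArea);b=cv2.boxPoints(cv2.minAreaRect(ct))
print("head",np.array([atz(S["top"],x[::-1],.156) for x in b]))
o=arm.observe();p,Q=pose(o);print(o["t"])
p,Q=plan(p,Q,np.array([.4375,-.070,.29]),Rtool(),20,1,True);print(p,Q)
E
```

```text
top [315 273  19   7 113] [323.8407 275.9823] ((324.0, 276.0), (6.0, 18.0), 90.0)
mean top [ 0.4345 -0.0651  0.2   ] x 0.4267359965098721 0.44231897884514526 y -0.08790716144461873 -0.04310053562864446 pca EighResult(eigenvalues=array([0.    , 0.0002]), eigenvectors=array([[-0.9977,  0.0679],
       [ 0.0679,  0.9977]]))
scene [341 189  12  21 101] [346.5446 196.4554] ((347.6000061035156, 198.69998168945312), (21.46625328063965, 6.708203315734863), 63.43495178222656)
tri (array([ 0.435 , -0.0655,  0.2026]), np.float64(0.001569679390475201))
head [[ 0.4001 -0.0197  0.156 ]
 [ 0.4455 -0.0236  0.156 ]
 [ 0.4385 -0.1066  0.156 ]
 [ 0.3931 -0.1026  0.156 ]]
1.9
[[-0.32,-0.43,-0.05,-0,0,0.09,1],[-0.91,-1.22,-0.15,-0,0,0.26,1],[-1.5,-1.89,-0.23,-0,0,0.4,1],[-2.08,-2.41,-0.31,-0,0,0.53,1],[-2.67,-2.77,-0.37,-0,0,0.65,1],[-3.26,-2.95,-0.43,-0,0,0.74,1],[-3.83,-2.97,-0.47,-0,0,0.81,1],[-4.34,-2.8,-0.5,-0,0,0.86,1],[-4.77,-2.51,-0.52,-0,0,0.91,1],[-5.1,-2.08,-0.54,-0,0,0.92,1]]
[[-5.27,-1.58,-0.53,-0,0,0.92,1],[-5.29,-1.05,-0.52,-0,0,0.91,1],[-5.14,-0.51,-0.5,-0,0,0.86,1],[-4.84,-0.05,-0.47,-0,0,0.82,1],[-4.39,0.33,-0.43,-0,0,0.73,1],[-3.8,0.59,-0.37,-0,0,0.65,1],[-3.1,0.69,-0.31,-0,0,0.53,1],[-2.32,0.66,-0.23,-0,0,0.41,1],[-1.45,0.48,-0.15,-0,0,0.25,1],[-0.51,0.18,-0.05,-0,0,0.09,1]]
[ 0.4375 -0.07    0.29  ] [[ 0.0652  0.9979 -0.    ]
 [ 0.9979 -0.0652 -0.0001]
 [-0.0001 -0.     -1.    ]]
```

Run:
```python
from plan import *
o=arm.observe();p,Q=pose(o)
p,Q=plan(p,Q,np.array([.4353,-.0655,.28]),Rtool(),30,1,True)
```

```text
[[-0.14,-0.19,-0.02,-0,0,0.04,1],[-0.41,-0.56,-0.06,-0,0,0.12,1],[-0.68,-0.89,-0.09,-0,0,0.19,1],[-0.93,-1.18,-0.13,-0,0,0.25,1],[-1.19,-1.43,-0.15,-0,0,0.31,1],[-1.46,-1.64,-0.19,-0,0,0.37,1],[-1.72,-1.78,-0.21,-0,0,0.42,1],[-1.98,-1.89,-0.23,-0,0,0.46,1],[-2.25,-1.94,-0.24,-0,0,0.51,1],[-2.5,-1.94,-0.27,-0,0,0.53,1]]
[[-2.74,-1.89,-0.28,-0,0,0.56,1],[-2.95,-1.79,-0.29,-0,0,0.58,1],[-3.14,-1.66,-0.3,-0,0,0.6,1],[-3.3,-1.48,-0.3,-0,0,0.61,1],[-3.42,-1.27,-0.31,-0,0,0.62,1],[-3.5,-1.06,-0.3,-0,0,0.62,1],[-3.52,-0.81,-0.31,-0,0,0.61,1],[-3.51,-0.58,-0.29,-0,0,0.6,1],[-3.44,-0.35,-0.29,-0,0,0.58,1],[-3.32,-0.14,-0.28,-0,0,0.56,1]]
[[-3.16,0.06,-0.27,-0,0,0.54,1],[-2.96,0.22,-0.25,-0,0,0.5,1],[-2.72,0.35,-0.23,-0,0,0.46,1],[-2.44,0.43,-0.21,-0,0,0.42,1],[-2.14,0.48,-0.18,-0,0,0.37,1],[-1.8,0.47,-0.16,-0,0,0.31,1],[-1.44,0.44,-0.12,-0,0,0.26,1],[-1.06,0.34,-0.1,-0,0,0.18,1],[-0.65,0.23,-0.05,-0,0,0.12,1],[-0.23,0.08,-0.02,-0,0,0.04,1]]
```

>>> servo_tool --pt "-0.14 -0.19 -0.02 0 0 0.04 1" --pt "-0.41 -0.56 -0.06 0 0 0.12 1" --pt "-0.68 -0.89 -0.09 0 0 0.19 1" --pt "-0.93 -1.18 -0.13 0 0 0.25 1" --pt "-1.19 -1.43 -0.15 0 0 0.31 1" --pt "-1.46 -1.64 -0.19 0 0 0.37 1" --pt "-1.72 -1.78 -0.21 0 0 0.42 1" --pt "-1.98 -1.89 -0.23 0 0 0.46 1" --pt "-2.25 -1.94 -0.24 0 0 0.51 1" --pt "-2.5 -1.94 -0.27 0 0 0.53 1"

```text
t: 2.73
tcp_pos: [0.2815, 0.4518, 0.2346]
tool_rot: [3.141, 0.0, 2.459]
force: [1.0, -1.0, 0.2]
width: 0.0928
grip_force: 0.0
```

>>> servo_tool --pt "-2.74 -1.89 -0.28 0 0 0.56 1" --pt "-2.95 -1.79 -0.29 0 0 0.58 1" --pt "-3.14 -1.66 -0.3 0 0 0.6 1" --pt "-3.3 -1.48 -0.3 0 0 0.61 1" --pt "-3.42 -1.27 -0.31 0 0 0.62 1" --pt "-3.5 -1.06 -0.3 0 0 0.62 1" --pt "-3.52 -0.81 -0.31 0 0 0.61 1" --pt "-3.51 -0.58 -0.29 0 0 0.6 1" --pt "-3.44 -0.35 -0.29 0 0 0.58 1" --pt "-3.32 -0.14 -0.28 0 0 0.56 1"

```text
t: 3.57
tcp_pos: [0.3809, 0.1139, 0.2644]
tool_rot: [3.14, 0.0, 1.836]
force: [0.5, 0.5, -0.4]
width: 0.093
grip_force: 0.0
```

>>> servo_tool --pt "-3.16 0.06 -0.27 0 0 0.54 1" --pt "-2.96 0.22 -0.25 0 0 0.5 1" --pt "-2.72 0.35 -0.23 0 0 0.46 1" --pt "-2.44 0.43 -0.21 0 0 0.42 1" --pt "-2.14 0.48 -0.18 0 0 0.37 1" --pt "-1.8 0.47 -0.16 0 0 0.31 1" --pt "-1.44 0.44 -0.12 0 0 0.26 1" --pt "-1.06 0.34 -0.1 0 0 0.18 1" --pt "-0.65 0.23 -0.05 0 0 0.12 1" --pt "-0.23 0.08 -0.02 0 0 0.04 1"

```text
t: 4.4
tcp_pos: [0.4351, -0.0662, 0.28]
tool_rot: [3.141, 0.0, 1.504]
force: [0.6, 0.6, -1.1]
width: 0.0932
grip_force: 0.0
```

Run:
```python
from plan import *
o=arm.observe();p,Q=pose(o);print(o["t"],p,o["tool_rot"],o["force"],o["qpos"])
plan(p,Q,np.array([.4353,-.0655,.169]),Rtool(),10,.6,True)
```

```text
4.4 [ 0.4350619  -0.0662293   0.27995634] [3.14148058e+00 5.58466639e-05 1.50369331e+00] [ 0.55814667  0.59770948 -1.14304559] [-2.09019890e-01 -4.16193463e-01  1.81772778e+00 -4.00043017e-05
  1.73993949e+00 -1.41923615e-01]
[[0,0,0.31,0,0,-0,0.6],[0.01,0,0.84,0,0,-0,0.6],[0.01,0,1.25,0,0,-0,0.6],[0.01,0.01,1.51,0,0,-0.01,0.6],[0.01,-0,1.64,0,0,0,0.6],[0.01,0,1.64,0,0,-0,0.6],[0.01,0,1.51,0,0,-0,0.6],[0.01,0.01,1.24,0,0,-0,0.6],[0,-0,0.84,0,0,-0.01,0.6],[0,-0,0.32,0,0,0,0.6]]
```

>>> servo_tool --pt "0 0 0.31 0 0 0 0.6" --pt "0.01 0 0.84 0 0 0 0.6" --pt "0.01 0 1.25 0 0 0 0.6" --pt "0.01 0 1.51 0 0 0 0.6" --pt "0.01 0 1.64 0 0 0 0.6" --pt "0.01 0 1.64 0 0 0 0.6" --pt "0.01 0 1.51 0 0 0 0.6" --pt "0.01 0 1.24 0 0 0 0.6" --pt "0 0 0.84 0 0 0 0.6" --pt "0 0 0.32 0 0 0 0.6"

```text
t: 5.23
tcp_pos: [0.4347, -0.0645, 0.167]
tool_rot: [-3.14, -0.0, 1.506]
force: [0.3, -0.2, -0.3]
width: 0.056
grip_force: 0.0
```

>>> servo_tool --pt "0 0 0 0 0 0 0.3" --pt "0 0 0 0 0 0 0.2" --pt "0 0 0 0 0 0 0" --pt "0 0 0 0 0 0 0" --pt "0 0 0 0 0 0 0" --pt "0 0 0 0 0 0 0" --pt "0 0 0 0 0 0 0" --pt "0 0 0 0 0 0 0" --pt "0 0 0 0 0 0 0" --pt "0 0 0 0 0 0 0" --squeeze 50

```text
t: 6.07
tcp_pos: [0.4354, -0.0648, 0.1691]
tool_rot: [3.141, -0.0, 1.506]
force: [1.0, 1.6, 1.4]
width: 0.0137
grip_force: 50.0
```

```bash
cat >> plan.py <<'E'
ex=np.array([np.cos(YAW),np.sin(YAW),0]);u=np.array([-np.sin(YAW),np.cos(YAW),0])
TL=np.radians(8);n=-np.sin(TL)*u+np.array([0,0,np.cos(TL)]);al=np.cos(TL)*u+np.array([0,0,np.sin(TL)])
P0,D0=np.load("rail.npy")
SEAT=P0+.06*D0+.059*n
O=P0+.06*D0-.09*u; O[2]=0  # rail origin estimate
def railxy(p,Q): # axle point estimate in rail frame from tcp
    a=p+Q[:,2]*.039; r=a-O; return np.array([r@ex,r@u,r[2]])
E
python3 - <<'E'
from plan import *
print(SEAT,O)
o=arm.observe();p,Q=pose(o)
p,Q=plan(p,Q,p+[0,0,.10],Q,10,0,True)
p,Q=plan(p,Q,SEAT+.03*n-.11*ex,Rtool(8),20,0,True)
p,Q=plan(p,Q,SEAT+.03*n-.0*ex,Rtool(8),20,0,True)
E
```

```text
[0.60160777 0.05213368 0.26013662] [ 0.59625852 -0.02947999  0.        ]
[[0,0,-0.28,0,0,0,0],[0,0,-0.76,0,0,0,0],[0,0,-1.12,0,0,0,0],[0,0,-1.36,0,0,0,0],[0,0,-1.48,0,0,0,0],[0,0,-1.48,0,0,0,0],[0,0,-1.36,0,0,0,0],[0,0,-1.12,0,0,0,0],[0,0,-0.76,0,0,0,0],[0,0,-0.28,0,0,0,0]]
[[0.09,0.04,-0.02,0,0.01,0,0],[0.26,0.1,-0.04,0,0.03,0,0],[0.4,0.15,-0.06,0,0.04,0,0],[0.53,0.21,-0.09,0,0.06,0,0],[0.65,0.25,-0.1,0,0.07,0,0],[0.74,0.29,-0.1,0,0.08,0,0],[0.81,0.32,-0.12,0,0.09,0,0],[0.88,0.34,-0.11,0,0.09,0,0],[0.91,0.35,-0.1,0,0.1,0,0],[0.93,0.36,-0.1,0,0.1,0,0]]
[[0.93,0.37,-0.09,0,0.1,0,0],[0.91,0.35,-0.08,0,0.09,0,0],[0.88,0.34,-0.07,0,0.1,0,0],[0.82,0.32,-0.05,0,0.08,0,0],[0.74,0.28,-0.05,0,0.08,0,0],[0.65,0.26,-0.03,0,0.07,0,0],[0.55,0.21,-0.02,0,0.06,0,0],[0.4,0.15,-0.01,0,0.05,0,0],[0.26,0.1,-0.01,0,0.02,0,0],[0.09,0.04,-0,0,0.01,0,0]]
[[0,0.08,-0,0,0,0,0],[0,0.23,-0,0,0,0,0],[0,0.36,-0,0,0,0,0],[0,0.47,-0,0,0,0,0],[0,0.58,-0,0,0,0,0],[0,0.66,-0,0,0,0,0],[0,0.72,-0,0,0,0,0],[0,0.77,-0,0,0,0,0],[0,0.81,-0,0,0,0,0],[0,0.82,-0,0,0,0,0]]
[[0,0.82,-0,0,0,0,0],[0,0.81,-0,0,0,0,0],[0,0.77,-0,0,0,0,0],[0,0.72,-0,0,0,0,0],[0,0.66,-0,0,0,0,0],[0,0.58,-0,0,0,0,0],[0,0.47,-0,0,0,0,0],[0,0.36,-0,0,0,0,0],[0,0.23,-0,0,0,0,0],[0,0.08,-0,0,0,0,0]]
```

>>> servo_tool --pt "0 0 -0.28 0 0 0 0" --pt "0 0 -0.76 0 0 0 0" --pt "0 0 -1.12 0 0 0 0" --pt "0 0 -1.36 0 0 0 0" --pt "0 0 -1.48 0 0 0 0" --pt "0 0 -1.48 0 0 0 0" --pt "0 0 -1.36 0 0 0 0" --pt "0 0 -1.12 0 0 0 0" --pt "0 0 -0.76 0 0 0 0" --pt "0 0 -0.28 0 0 0 0"

```text
t: 6.9
tcp_pos: [0.4356, -0.0649, 0.2705]
tool_rot: [3.14, 0.0, 1.506]
force: [-0.1, 1.0, -5.2]
width: 0.0133
grip_force: 50.0
```

>>> servo_tool --pt "0.09 0.04 -0.02 0 0.01 0 0" --pt "0.26 0.1 -0.04 0 0.03 0 0" --pt "0.4 0.15 -0.06 0 0.04 0 0" --pt "0.53 0.21 -0.09 0 0.06 0 0" --pt "0.65 0.25 -0.1 0 0.07 0 0" --pt "0.74 0.29 -0.1 0 0.08 0 0" --pt "0.81 0.32 -0.12 0 0.09 0 0" --pt "0.88 0.34 -0.11 0 0.09 0 0" --pt "0.91 0.35 -0.1 0 0.1 0 0" --pt "0.93 0.36 -0.1 0 0.1 0 0"

```text
t: 7.73
tcp_pos: [0.4638, -0.0038, 0.2794]
tool_rot: [-3.142, -0.071, 1.506]
force: [1.4, 0.3, -3.2]
width: 0.0142
grip_force: 50.0
```

>>> servo_tool --pt "0.93 0.37 -0.09 0 0.1 0 0" --pt "0.91 0.35 -0.08 0 0.09 0 0" --pt "0.88 0.34 -0.07 0 0.1 0 0" --pt "0.82 0.32 -0.05 0 0.08 0 0" --pt "0.74 0.28 -0.05 0 0.08 0 0" --pt "0.65 0.26 -0.03 0 0.07 0 0" --pt "0.55 0.21 -0.02 0 0.06 0 0" --pt "0.4 0.15 -0.01 0 0.05 0 0" --pt "0.26 0.1 -0.01 0 0.02 0 0" --pt "0.09 0.04 0 0 0.01 0 0"

```text
t: 8.57
tcp_pos: [0.4916, 0.0553, 0.2896]
tool_rot: [-3.142, -0.139, 1.506]
force: [-0.1, -0.1, -4.2]
width: 0.0137
grip_force: 50.0
```

Run:
```python
from plan import *
np.set_printoptions(precision=4,suppress=True)
o=arm.observe();p,Q=pose(o);print(o["t"],p,o["tool_rot"],o["force"],o["ft_torque"],SEAT+.03*n-.11*ex,R.from_matrix(Rtool(8)).as_euler("xyz"))
s=arm.snapshot("scene");im=s["image"]
for k,q in {"axle":p+Q[:,2]*.039,"foot":p+Q[:,2]*.169}.items(): print(k,proj(s,q))
cv2.imwrite("pics/s2.png",cv2.resize(im[140:340,230:430,::-1],(600,600),interpolation=cv2.INTER_CUBIC))
print([x["position"] for x in arm.mark_of("scene","carrier_axle")[:1]])
p,Q=plan(p,Q,SEAT+.03*n-.0*ex,Rtool(8),20,0,True)
```

```text
8.5667 [0.4916 0.0553 0.2896] [-3.1415 -0.1394  1.5056] [-0.0506 -0.1181 -4.1969] [-0.2949  0.0767  0.0189] [0.4916 0.0552 0.2898] [ 3.1416 -0.1396  1.5053]
axle (np.float64(356.3534239436519), np.float64(230.76866472593508))
foot (np.float64(356.7682755876825), np.float64(262.55340136526206))
[]
[[-0,0.08,-0,-0,0,0,0],[-0,0.23,-0,-0,0,0,0],[-0,0.36,-0,-0,0,0,0],[-0,0.47,-0,-0,0,0,0],[-0,0.58,-0,-0,0,0,0],[-0,0.65,-0.01,-0,0,0,0],[-0,0.73,0,-0,0,0,0],[-0.01,0.77,0,-0,0,0,0],[0,0.81,-0,-0,0,0,0],[0,0.82,-0,-0,0,0,0]]
[[0,0.82,-0.01,-0,0,0,0],[-0,0.8,0,-0,0,0,0],[-0,0.78,0,-0,0,0,0],[-0,0.72,-0,-0,0,0,0],[-0,0.66,-0,-0,0,0,0],[-0,0.57,-0,-0,0,0,0],[-0.01,0.48,-0,-0,0,0,0],[0,0.36,-0.01,-0,0,0,0],[0,0.22,0,-0,0,0,0],[0,0.08,0,-0,0,0,0]]
```

View pics/s2.png

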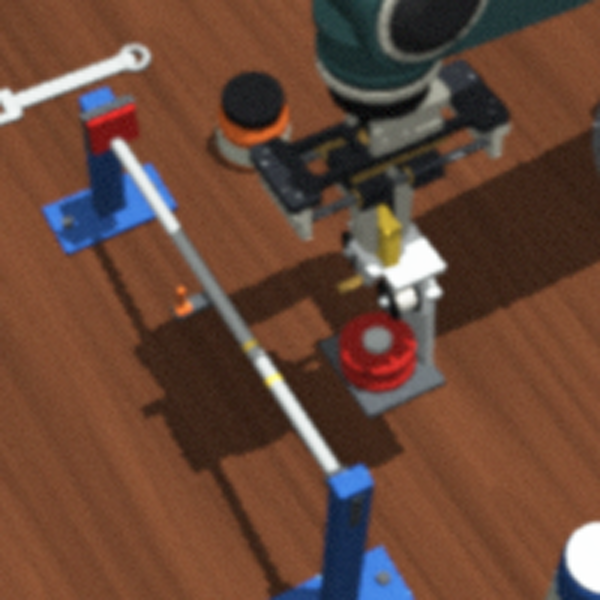

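>>> servo_tool --pt "0 0.08 0 0 0 0 0" --pt "0 0.23 0 0 0 0 0" --pt "0 0.36 0 0 0 0 0" --pt "0 0.47 0 0 0 0 0" --pt "0 0.58 0 0 0 0 0" --pt "0 0.66 0 0 0 0 0" --pt "0 0.72 0 0 0 0 0" --pt "0 0.77 0 0 0 0 0" --pt "0 0.81 0 0 0 0 0" --pt "0 0.82 0 0 0 0 0"

```text
t: 9.5
tcp_pos: [0.5473, 0.0515, 0.2895]
tool_rot: [-3.141, -0.139, 1.506]
force: [1.1, -0.0, -4.5]
width: 0.0136
grip_force: 50.0
```

>>> servo_tool --pt "0 0.82 0 0 0 0 0" --pt "0 0.81 0 0 0 0 0" --pt "0 0.77 0 0 0 0 0" --pt "0 0.72 0 0 0 0 0" --pt "0 0.66 0 0 0 0 0" --pt "0 0.58 0 0 0 0 0" --pt "0 0.47 0 0 0 0 0" --pt "0 0.36 0 0 0 0 0" --pt "0 0.23 0 0 0 0 0" --pt "0 0.08 0 0 0 0 0"

```text
t: 10.33
tcp_pos: [0.6015, 0.0479, 0.2895]
tool_rot: [-3.141, -0.139, 1.506]
force: [-0.9, 0.9, -4.6]
width: 0.014
grip_force: 50.0
```

Run:
```python
from plan import *
np.set_printoptions(precision=4,suppress=True)
o=arm.observe();p,Q=pose(o);print(o["t"],p,o["tool_rot"],o["force"],o["ft_torque"],SEAT+.03*n,railxy(p,Q))
ims=[]
for k in("scene","top"):
    s=arm.snapshot(k);x,y=map(int,proj(s,p));ims.append(cv2.resize(s["image"][y-30:y+70,x-50:x+50,::-1],(400,400),interpolation=cv2.INTER_CUBIC))
cv2.imwrite("pics/s3.png",np.hstack(ims))
```

```text
10.3333 [0.6015 0.0479 0.2895] [-3.1414 -0.1393  1.5055] [-0.9182  0.9216 -4.5612] [-0.3183  0.1754 -0.0149] [0.6013 0.048  0.2898] [0.0002 0.083  0.2509]
```

View pics/s3.png

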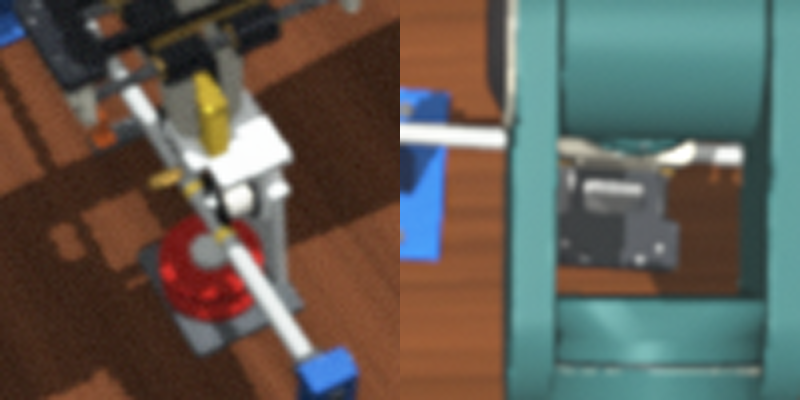

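>>> servo_tool --pt "0 0 0.1 0 0 0 0" --pt "0 0 0.25 0 0 0 0" --pt "0 0 0.35 0 0 0 0" --pt "0 0 0.4 0 0 0 0" --pt "0 0 0.4 0 0 0 0" --pt "0 0 0.3 0 0 0 0" --pt "0 0 0.2 0 0 0 0" --pt "0 0 0.1 0 0 0 0" --pt "0 0 0 0 0 0 0" --pt "0 0 0 0 0 0 0"

```text
t: 11.27
tcp_pos: [0.6015, 0.0508, 0.2689]
tool_rot: [3.141, -0.139, 1.506]
force: [0.8, 0.3, -4.2]
width: 0.0141
grip_force: 50.0
```

>>> servo_tool --pt "0 0 0.05 0 0 0 0" --pt "0 0 0.05 0 0 0 0" --pt "0 0 0.05 0 0 0 0" --pt "0 0 0.05 0 0 0 0" --pt "0 0 0.05 0 0 0 0" --pt "0 0 0.05 0 0 0 0" --pt "0 0 0.05 0 0 0 0" --pt "0 0 0.05 0 0 0 0" --pt "0 0 0 0 0 0 0" --pt "0 0 0 0 0 0 0"

```text
t: 12.1
tcp_pos: [0.6015, 0.0514, 0.2648]
tool_rot: [-3.142, -0.139, 1.506]
force: [1.0, 0.5, -4.2]
width: 0.014
grip_force: 50.0
```

Still free. Slower steps now.

>>> servo_tool --pt "0 0 0.04 0 0 0 0" --pt "0 0 0.04 0 0 0 0" --pt "0 0 0.04 0 0 0 0" --pt "0 0 0.04 0 0 0 0" --pt "0 0 0.04 0 0 0 0" --pt "0 0 0 0 0 0 0" --pt "0 0 0 0 0 0 0" --pt "0 0 0 0 0 0 0" --pt "0 0 0 0 0 0 0" --pt "0 0 0 0 0 0 0"

```text
t: 12.93
tcp_pos: [0.6016, 0.0516, 0.2629]
tool_rot: [3.142, -0.139, 1.506]
force: [0.0, -0.5, -4.6]
width: 0.0137
grip_force: 50.0
```

>>> servo_tool --pt "0 0 0.04 0 0 0 0" --pt "0 0 0.03 0 0 0 0" --pt "0 0 0.03 0 0 0 0" --pt "0 0 0.03 0 0 0 0" --pt "0 0 0.02 0 0 0 0" --pt "0 0 0 0 0 0 0" --pt "0 0 0 0 0 0 0" --pt "0 0 0 0 0 0 0" --pt "0 0 0 0 0 0 0" --pt "0 0 0 0 0 0 0"

```text
t: 13.77
tcp_pos: [0.6015, 0.0518, 0.2614]
tool_rot: [-3.142, -0.139, 1.506]
force: [0.3, 0.2, -4.9]
width: 0.0139
grip_force: 50.0
```

>>> servo_tool --pt "0 0 0.03 0 0 0 0" --pt "0 0 0.03 0 0 0 0" --pt "0 0 0.03 0 0 0 0" --pt "0 0 0.02 0 0 0 0" --pt "0 0 0.02 0 0 0 0" --pt "0 0 0 0 0 0 0" --pt "0 0 0 0 0 0 0" --pt "0 0 0 0 0 0 0" --pt "0 0 0 0 0 0 0" --pt "0 0 0 0 0 0 0"

```text
t: 14.6
tcp_pos: [0.6016, 0.0521, 0.2601]
tool_rot: [3.142, -0.139, 1.506]
force: [0.4, -0.3, -5.1]
width: 0.0133
grip_force: 50.0
```

>>> servo_tool --pt "0 0 0.03 0 0 0 0" --pt "0 0 0.03 0 0 0 0" --pt "0 0 0.03 0 0 0 0" --pt "0 0 0.02 0 0 0 0" --pt "0 0 0.02 0 0 0 0" --pt "0 0 0 0 0 0 0" --pt "0 0 0 0 0 0 0" --pt "0 0 0 0 0 0 0" --pt "0 0 0 0 0 0 0" --pt "0 0 0 0 0 0 0"

```text
t: 15.43
tcp_pos: [0.6016, 0.0522, 0.2588]
tool_rot: [3.142, -0.139, 1.506]
force: [-0.0, -0.3, -4.8]
width: 0.0139
grip_force: 50.0
```

>>> servo_tool --pt "0 0 0.03 0 0 0 0" --pt "0 0 0.03 0 0 0 0" --pt "0 0 0.03 0 0 0 0" --pt "0 0 0.02 0 0 0 0" --pt "0 0 0.02 0 0 0 0" --pt "0 0 0 0 0 0 0" --pt "0 0 0 0 0 0 0" --pt "0 0 0 0 0 0 0" --pt "0 0 0 0 0 0 0" --pt "0 0 0 0 0 0 0"

```text
t: 16.27
tcp_pos: [0.6016, 0.0524, 0.2577]
tool_rot: [3.141, -0.139, 1.506]
force: [-0.2, -1.0, -1.4]
width: 0.0138
grip_force: 50.0
```

>>> servo_tool --pt "0 0 0.02 0 0 0 0" --pt "0 0 0.01 0 0 0 0" --pt "0 0 0.01 0 0 0 0" --pt "0 0 0 0 0 0 0" --pt "0 0 0 0 0 0 0" --pt "0 0 0 0 0 0 0" --pt "0 0 0 0 0 0 0" --pt "0 0 0 0 0 0 0" --pt "0 0 0 0 0 0 0" --pt "0 0 0 0 0 0 0"

```text
t: 17.1
tcp_pos: [0.6017, 0.0524, 0.2575]
tool_rot: [3.141, -0.139, 1.506]
force: [-1.4, -1.5, 5.7]
width: 0.0136
grip_force: 50.0
```

```bash
cat > st.py <<'E'
from plan import *
np.set_printoptions(precision=4,suppress=True)
o=arm.observe();p,Q=pose(o);print(o["t"],p,o["tool_rot"],o["force"],o["ft_torque"],railxy(p,Q))
E
python3 st.py
```

```text
17.1 [0.6017 0.0524 0.2575] [ 3.1411 -0.1393  1.5056] [-1.4235 -1.5395  5.714 ] [-0.3134  0.5197  0.1076] [0.     0.0875 0.2188]
```

>>> servo_tool --pt "0 0 0.01 0 0 0 0" --pt "0 0 0.01 0 0 0 0" --pt "0 0 0 0 0 0 0" --pt "0 0 0 0 0 0 0" --pt "0 0 0 0 0 0 0" --pt "0 0 0 0 0 0 0" --pt "0 0 0 0 0 0 0" --pt "0 0 0 0 0 0 0" --pt "0 0 0 0 0 0 0" --pt "0 0 0 0 0 0 0"

```text
t: 17.93
tcp_pos: [0.6017, 0.0524, 0.2574]
tool_rot: [3.141, -0.139, 1.506]
force: [-2.4, -2.0, 6.8]
width: 0.014
grip_force: 50.0
```

```bash
python3 st.py
```

```text
17.9333 [0.6017 0.0524 0.2574] [ 3.141  -0.1392  1.5056] [-2.372  -1.9829  6.8393] [-0.3703  0.5437  0.0738] [0.0001 0.0875 0.2188]
```

>>> servo_tool --pt "0 -0.02 0.01 0 0 0 0" --pt "0 -0.03 0.01 0 0 0 0" --pt "0 0 0 0 0 0 0" --pt "0 0 0 0 0 0 0" --pt "0 0 0 0 0 0 0" --pt "0 0 0 0 0 0 0" --pt "0 0 0 0 0 0 0" --pt "0 0 0 0 0 0 0" --pt "0 0 0 0 0 0 0" --pt "0 0 0 0 0 0 0"

```text
t: 18.77
tcp_pos: [0.6015, 0.0525, 0.2574]
tool_rot: [3.14, -0.139, 1.506]
force: [-0.2, -1.4, 7.4]
width: 0.0138
grip_force: 50.0
```

```bash
python3 st.py
```

```text
18.7667 [0.6015 0.0525 0.2574] [ 3.14   -0.1393  1.5057] [-0.2418 -1.3774  7.4196] [-0.3421 -0.0259 -0.0188] [-0.0001  0.0876  0.2188]
```

>>> servo_tool --pt "0 0 0.01 0 0 0 0" --pt "0 0 0.01 0 0 0 0" --pt "0 0 0 0 0 0 0" --pt "0 0 0 0 0 0 0" --pt "0 0 0 0 0 0 0" --pt "0 0 0 0 0 0 0" --pt "0 0 0 0 0 0 0" --pt "0 0 0 0 0 0 0" --pt "0 0 0 0 0 0 0" --pt "0 0 0 0 0 0 0"

```text
t: 19.6
tcp_pos: [0.6015, 0.0525, 0.2574]
tool_rot: [3.14, -0.139, 1.506]
force: [-0.2, -1.4, 8.4]
width: 0.014
grip_force: 50.0
```

```bash
python3 st.py
```

```text
19.6 [0.6015 0.0525 0.2574] [ 3.1398 -0.1393  1.5057] [-0.2449 -1.428   8.3801] [-0.3688  0.1296 -0.0258] [-0.0001  0.0876  0.2188]
```

>>> servo_tool --pt "-0.1 0 -0.01 0 0 0 0" --pt "-0.3 0 0 0 0 0 0" --pt "-0.4 0 0 0 0 0 0" --pt "-0.4 0 0 0 0 0 0" --pt "-0.4 0 0 0 0 0 0" --pt "-0.4 0 0 0 0 0 0" --pt "-0.3 0 0 0 0 0 0" --pt "-0.2 0 0 0 0 0 0" --pt "0 0 0 0 0 0 0" --pt "0 0 0 0 0 0 0"

```text
t: 20.43
tcp_pos: [0.5998, 0.0276, 0.2539]
tool_rot: [3.14, -0.139, 1.505]
force: [0.1, -2.4, 7.7]
width: 0.0137
grip_force: 50.0
```

```bash
python3 st.py
```

```text
20.4333 [0.5998 0.0276 0.2539] [ 3.1401 -0.1392  1.5054] [ 0.0901 -2.3762  7.6889] [-0.3844  0.2225  0.0145] [-0.0001  0.0626  0.2153]
```

Steady force. Continue to about y = 18 mm.

>>> servo_tool --pt "-0.2 0 0 0 0 0 0" --pt "-0.5 0 0 0 0 0 0" --pt "-0.6 0 0 0 0 0 0" --pt "-0.7 0 0 0 0 0 0" --pt "-0.7 0 0 0 0 0 0" --pt "-0.6 0 0 0 0 0 0" --pt "-0.5 0 0 0 0 0 0" --pt "-0.4 0 0 0 0 0 0" --pt "-0.2 0 0 0 0 0 0" --pt "0 0 0 0 0 0 0"

```text
t: 21.27
tcp_pos: [0.5969, -0.0161, 0.2477]
tool_rot: [3.14, -0.139, 1.505]
force: [-0.7, -1.8, 8.3]
width: 0.0136
grip_force: 50.0
```

```bash
python3 st.py
```

```text
21.2667 [ 0.5969 -0.0161  0.2477] [ 3.1402 -0.139   1.5052] [-0.7273 -1.7909  8.3427] [-0.3702  0.276   0.0084] [-0.0001  0.0188  0.2091]
```

>>> servo_tool --pt "-0.2 0 0 0 0 0 0" --pt "-0.3 0 0 0 0 0 0" --pt "-0.3 0 0 0 0 0 0" --pt "-0.3 0 0 0 0 0 0" --pt "-0.3 0 0 0 0 0 0" --pt "-0.3 0 0 0 0 0 0" --pt "-0.3 0 0 0 0 0 0" --pt "-0.2 0 0 0 0 0 0" --pt "0 0 0 0 0 0 0" --pt "0 0 0 0 0 0 0"

```text
t: 22.1
tcp_pos: [0.5956, -0.0367, 0.2449]
tool_rot: [3.14, -0.141, 1.506]
force: [-0.8, 4.9, 8.9]
width: 0.0137
grip_force: 50.0
```

```bash
python3 st.py
```

```text
22.1 [ 0.5956 -0.0367  0.2449] [ 3.1399 -0.1409  1.5064] [-0.7884  4.8502  8.8642] [1.0946 0.1471 0.2431] [-0.0001 -0.0017  0.2063]
```

>>> servo_tool --pt "-0.3 0 0 0 0 0 0" --pt "-0.6 0 0 0 0 0 0" --pt "-0.6 0 0 0 0 0 0" --pt "-0.6 0 0 0 0 0 0" --pt "-0.6 0 0 0 0 0 0" --pt "-0.6 0 0 0 0 0 0" --pt "-0.6 0 0 0 0 0 0" --pt "-0.3 0 0 0 0 0 0" --pt "0 0 0 0 0 0 1" --pt "0 0 0 0 0 0 1"

```text
t: 22.93
tcp_pos: [0.5925, -0.0789, 0.2378]
tool_rot: [-3.141, -0.139, 1.505]
force: [0.2, -0.1, -0.2]
width: 0.0228
grip_force: 0.0
```

>>> servo_tool --pt "0 0 0 0 0 0 1" --pt "0 0 0 0 0 0 1" --pt "0 0 0 0 0 0 1" --pt "0 0 0 0 0 0 1" --pt "0 0 0 0 0 0 1" --pt "0 0 0 0 0 0 1" --pt "0 0 0 0 0 0 1" --pt "0 0 0 0 0 0 1" --pt "0 0 0 0 0 0 1" --pt "0 0 0 0 0 0 1"

```text
t: 23.77
tcp_pos: [0.5925, -0.0789, 0.2381]
tool_rot: [-3.142, -0.139, 1.506]
force: [0.5, 0.2, 0.1]
width: 0.0887
grip_force: 0.0
```

```bash
python3 st.py
python3 - <<'E'
from plan import *
s=arm.snapshot("scene");cv2.imwrite("pics/s4.png",cv2.resize(s["image"][130:330,220:420,::-1],(600,600),interpolation=cv2.INTER_CUBIC))
E
```

```text
23.7667 [ 0.5925 -0.0789  0.2381] [-3.1416 -0.1393  1.5055] [0.459  0.2061 0.0527] [-0.1227  0.0755  0.008 ] [-0.0005 -0.0441  0.1995]
```

View pics/s4.png

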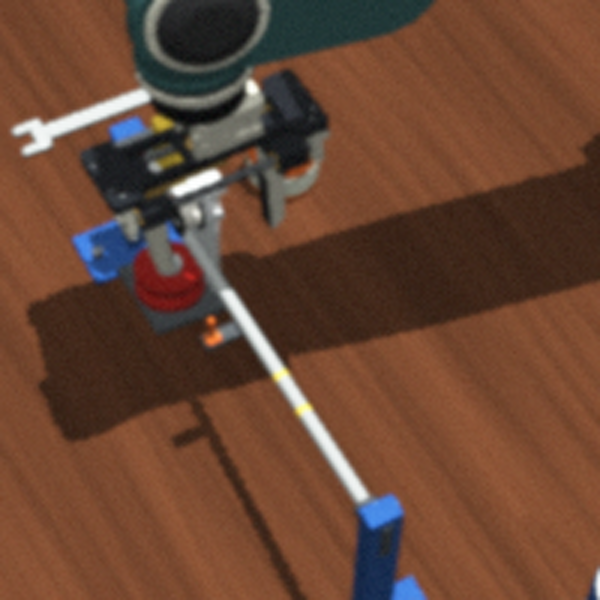

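>>> servo_tool --pt "0 0 -0.3 0 0 0 1" --pt "0 0 -0.8 0 0 0 1" --pt "0 0 -1.5 0 0 0 1" --pt "0 0 -2 0 0 0 1" --pt "0 0 -2.5 0 0 0 1" --pt "0 0 -2.5 0 0 0 1" --pt "0 0 -2 0 0 0 1" --pt "0 0 -1.5 0 0 0 1" --pt "0 0 -0.8 0 0 0 1" --pt "0 0 -0.3 0 0 0 1"

```text
t: 24.65
tcp_pos: [0.5913, -0.0988, 0.3811]
tool_rot: [3.139, -0.139, 1.506]
force: [-0.1, 0.1, -1.2]
width: 0.0926
grip_force: 0.0
```

>>> servo_tool --pt "0.5 -0.5 0 0 0 0 1" --pt "1.5 -1 0 0 0 0 1" --pt "2 -1.5 0 0 0 0 1" --pt "2 -1.5 0 0 0 0 1" --pt "2 -1.5 0 0 0 0 1" --pt "2 -1.5 0 0 0 0 1" --pt "2 -1.5 0 0 0 0 1" --pt "1.5 -1 0 0 0 0 1" --pt "0.5 -0.5 0 0 0 0 1" --pt "0 0 0 0 0 0 1"

```text
t: 25.48
tcp_pos: [0.4945, 0.0477, 0.3982]
tool_rot: [3.141, -0.139, 1.507]
force: [-0.1, -0.4, 0.2]
width: 0.0929
grip_force: 0.0
```

```bash
python3 st.py
python3 - <<'E'
from plan import *
np.set_printoptions(precision=4,suppress=True)
s=arm.snapshot("scene");print([(x["position"],x["score"]) for x in arm.mark_of("scene","carrier_axle")[:1]])
for y in(-.150,-.12,-.09): print(y,proj(s,O+u*y+[0,0,.2188+.1405*(y-.0876)]))
t=arm.snapshot("top");print([(x["position"],x["score"]) for x in arm.mark_of("top","carrier_axle")[:1]],proj(t,O+u*-.15+[0,0,.185]))
a=cv2.resize(s["image"][130:280,220:350,::-1],(390,450),interpolation=cv2.INTER_CUBIC);b=cv2.resize(t["image"][170:320,320:450,::-1],(390,450),interpolation=cv2.INTER_CUBIC)
cv2.imwrite("pics/s5.png",np.hstack([a,b]))
E
```

```text
25.4833 [0.4945 0.0477 0.3982] [ 3.1413 -0.1394  1.5073] [-0.1251 -0.3657  0.2059] [-0.1787  0.0574 -0.0434] [-0.1066  0.0758  0.3595]
[([191.0, 269.7], 0.7)]
-0.15 (np.float64(275.5424578274974), np.float64(194.47774735716968))
-0.12 (np.float64(280.4057807918946), np.float64(201.75504364004544))
-0.09 (np.float64(285.375916563086), np.float64(209.19217064926553))
[([218.0, 369.5], 0.92)] (np.float64(367.58859983110676), np.float64(215.21496029013915))
```

View pics/s5.png

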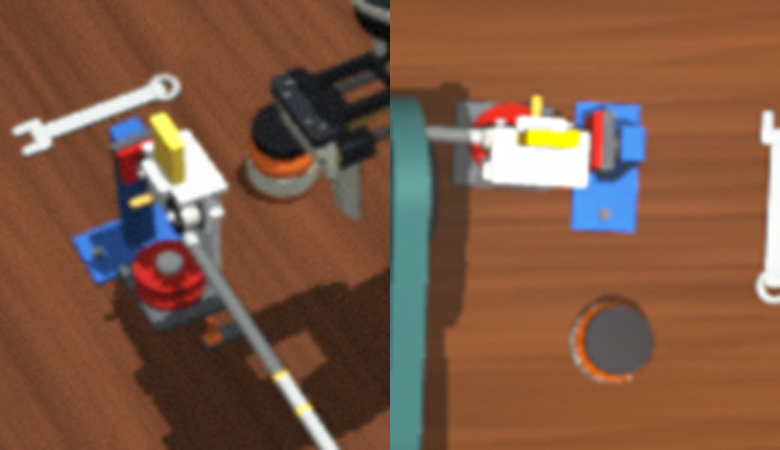

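>>> servo_tool --pt "0 0 0 0 0 0 1" --pt "0 0 0 0 0 0 1" --pt "0 0 0 0 0 0 1" --pt "0 0 0 0 0 0 1" --pt "0 0 0 0 0 0 1" --pt "0 0 0 0 0 0 1" --pt "0 0 0 0 0 0 1" --pt "0 0 0 0 0 0 1" --pt "0 0 0 0 0 0 1" --pt "0 0 0 0 0 0 1"

```text
t: 26.52
tcp_pos: [0.4955, 0.0467, 0.3982]
tool_rot: [3.142, -0.139, 1.506]
force: [0.1, 0.5, 0.4]
width: 0.0931
grip_force: 0.0
```

Run:
```python
from plan import *
np.set_printoptions(precision=4,suppress=True)
def fin(s):
    im=s["image"].astype(float);m=((im[...,0]>200)&(im[...,1]>190)&(im[...,2]<120));m[:,:355]=0;m[:,390:]=0;m[:208]=0;m[225:]=0
    q=np.argwhere(m).mean(0);w=atz(s,q,.25)-O;return q,w@ex,w@u
for i in range(3):
    s=arm.snapshot("top");print(fin(s))
```

```text
(array([215.7011, 374.    ]), np.float64(-0.009349143012073855), np.float64(-0.15977652039481474))
(array([215.7011, 374.    ]), np.float64(-0.009349143012073855), np.float64(-0.15977652039481474))
(array([215.7011, 374.    ]), np.float64(-0.009349143012073855), np.float64(-0.15977652039481474))
```

```bash
python3 -c "
from bench import arm
print(arm.sign_off())"
```

```text
the job is handed in; nothing more can be done
None
```

The carrier was hooked onto the tube, bedded in at about 13 N, and pushed past the catch. Let go at about rail y = -44 mm, it rolled to the red stop and rests there (axle point at about -150 mm). The catch looks upright and the jar and wrench look unmoved; I didn't measure any bystander afterwards, and the can wasn't in my final picture. The job was handed in at about 27 s, and the hand-in returned no verdict.

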